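Raise the ratchet warming stand four clicks and lock it

TASK

Pull the green warming stand's wooden handle straight up by exactly four clicks of its ratchet, then ease the column back down until the pawl carries it and let go: do not let it drop or press it down hard onto the pawl. After that press the red lock lever all the way down, and leave the molcajete, the jar and the spoon holder undisturbed.

Things in the scene. Friction and masses are not known exactly. Their poses are not given: they have to be found in the camera images.
- stand: Green and dark steel ratchet stand, fixed to the ledge. Origin at the underside centre of its housing, on the ledge; z up. Base plate 170 x 140 x 12 mm; square green housing 46 x 46 mm, 147 mm tall, with the pawl box on its -y side and the lock lever on its +y side. The column rises straight up out of the housing on its z axis.
- column: Moving column, 0.45 to 0.65 kg: 20 mm square steel bar with 4 mm cross pins (the notches) on its -y side, a round dark shelf (radius 62 mm, centre 100 mm to +x, top 46 mm below the handle's axis) and the handle. Slides only along z. Origin on its axis 83 mm below the handle's axis. Starts resting on the pawl at one of several notches. Notches are unevenly spaced, 9 to 18 mm: count clicks by feel.
- pawl_box: Fixed green box on the housing's -y side with the red spring pawl inside. Drawing the column up slowly takes 4 to 8 N; before each notch a pin rides up the pawl's slope and the pull climbs by 8 to 18 N over about 5 mm, then drops back within 1 to 2 mm: one click. After the drop raise 3 to 4 mm more, so that the pawl is surely under. The column never goes back below a notch passed, so a click too many is final.
- pawl_level (a point): Point on the column axis level with the pawl's flat top, 135 mm above the ledge, where the pin of the notch in use rests. When lowered, the column stops rigidly on the pawl and its weight comes off the hand. Over 50 N between column and pawl (dropping it some mm, or pressing down) is too hard.
- handle (a point): Middle of the wooden pull handle on top of the column: a round bar 18 mm in diameter along the stand's y axis, free grip length 84 mm between end knobs of 24 mm diameter, on a 14 mm stem. Free from above; 46 mm clear below its axis to the shelf. Grip it across (along the stand's x) from above.
- lock (a joint): Red lock lever's hinge: 0 = raised 35 degrees (unlocked), 0.61 = level, fully down (locked). It turns about the stand's x axis, pivot 36 mm to +y of the column axis and 118 mm above the ledge; the end swings down. Stiff hinge of about 0.25 N m: it stays where it is left and takes about 3 N at the pad.
- lock_pad (a point): Middle of the top face of the red pad at the lever's end (26 x 44 x 14 mm), 105 mm along the lever from its pivot. With the lever level the pad's top is 125 mm above the ledge and 141 mm to the stand's +y of the column axis.
- molcajete: Grey basalt molcajete (bowl on three legs), 170 mm across, 95 mm tall, standing on a 10 mm cork trivet. Leave alone. Origin at its underside centre.
- jar: Empty green glass jar, 68 mm across, 110 mm tall. Leave alone. Origin at its underside centre.
- spoon_holder: White ceramic spoon holder, 90 mm across, 120 mm tall. Leave alone. Origin at its underside centre.
- press: Steel tortilla press with its handle folded down, fixed, about 210 mm long, 64 mm tall, bystander. Origin at its underside centre.

How it is judged:
By the outcome, as a careful person would: the job done as asked, in the order asked, and still so for the second after the job is handed in, with the robot touching nothing.
It also fails if it takes over 72 s, if anything falls off the work surface, if the arm or the gripper's body presses on something with over 40 N, if the wrist force passes 120 N, or if a joint passes its speed limit or range.

ROBOT

A 6-joint arm with a two-finger parallel gripper is mounted at the origin on the work surface. World frame = base frame: x ahead of the robot, y to its left, z up, the work surface at z = 0. Lengths are in m, angles in rad, forces in N, time in s.
With the tool pointing down it reaches from about 0.35 to 0.975 m from the base axis. Payload 7.1 kg.
Tool frame: the origin (TCP) lies on the front face of the gripper's body, between the roots of the fingers; the fingertips stand 80 mm ahead of it and the grasp point (between the pads) lies 61 mm ahead of it; z points along the fingers, y is the line along which they close (so a half turn about z gives the same grasp; the last joint's range is limited). The gripper opens to 88 mm and grips with 3 to 60 N. Pads are 20 mm wide; open, the fingers measure 115 mm over their backs; the gripper's body (75 mm by 178 mm) begins 61 mm behind the grasp point.
Start: joints at [-1.32, 0.423, 1.63, -0, 1.089, -0.019], TCP at [0.167, -0.602, 0.303] pointing down, gripper open.
Joint ranges: [-3, 3], [-0.9, 2.11], [0.09, 2.58], [-1.31, 4.45], [0.11, 2.69], [-2.54, 2.54]. Speed limits (rad/s): [2.39, 2.39, 3.01, 3.14, 3.14, 3.14].

INTERFACE

Orientations are given as a 3x3 rotation matrix whose columns are the frame's x, y, z axes.
In Python, from station import arm gives the robot as it stands.
- The arm moves only by the shell command python3 -m inch 'ROWS' [FORCE]. ROWS is text: rows parted by semicolons, each of 5 numbers parted by spaces: the finger opening in mm, from 0 to 87.8, then the shift along the tool's x, y, z as a fraction of full scale, then the turn about the tool's z as a fraction of full scale. In form: hand x y z twist; .... A call has 1 to 10 rows; each row shifts and turns the commanded pose from where the row before left it, along the tool's axes as they then stand; what a row does not reach is not made up. Full scale, the value 1, is 0.25 m for a shift and 180 degrees for a turn. A row lasts 1/10 s, in which the tool goes at most 50 mm and 8.59 degrees, less where a joint would pass 70% of its speed; a pose out of reach is approached as far as the arm can. A call with a number of a shift or a turn outside -1 to 1 is refused whole. A call with a gripper value outside its range is refused whole. The fingers move at their own pace and stop on an object; FORCE is the grip in N (left out, the last holds). Time passes only in rows, so rows that do not move let the fingers close. It gives the time, the measured TCP pose, the force, the opening and the grip force at its end, in the units of the state.
- arm.get_obs(): the state, without advancing time (a new reading comes with each control period).
- arm.read_camera(name): name is "scene" or "top"; returns a dict with "frame" (420x560x3 uint8, blue, green, red), "depth" (420x560 float32, m along the optical axis (not along the pixel's ray), 0 where there is no reading), "fx", "fy", "cx", "cy" (pixels), "R" (3x3) and "t" (3): a world point X has camera coordinates R X + t. Camera axes: x right, y down, z forward; pixel columns grow to the right and rows downward; lengths in m; the calibration is good to about 2 mm. A picture is of the moment at which its call begins.
- arm.finish_job(): hands the job in; it is judged then, once.
The state is a dict: "t": time; "qpos": joint angles; "joint_velocities": joint speeds; "joint_efforts": joint torques, N m; "ee_pos": TCP position; "orientation": TCP orientation; "contact_force": force on the tool from outside, world axes, zero at the start; "moment": the same for the moment, N m; "finger_gap": finger opening in m; "finger_force": force on a finger pad.
Only numpy, scipy, OpenCV 4.12 (cv2) and the standard library are available. Lean on these libraries where they do the work, as an engineer would, in place of code of your own. Each camera call takes 0.05 s, during which the arm holds its last target. There are 200 camera calls.

## Working session

There is one attempt and no reset: what is moved stays moved. The work goes in short steps, Python scripts to look and compute and a shell command to move; the robot and the scene stay as the last step left them, time stands still between calls to the robot, and variables do not carry over. Pictures are saved under pics/ and viewed, at most 10 in all, crops included, and the job is handed in when it is done.

```bash
mkdir -p pics
cat > h.py <<'E'
import numpy as np, cv2
from station import arm
def pts(c):
    d=c["depth"]; v,u=np.indices(d.shape)
    P=np.stack([(u-c["cx"])/c["fx"]*d,(v-c["cy"])/c["fy"]*d,d],-1)
    return (P-c["t"])@c["R"]   # R^T (P-t)
E
python3 - <<'E'
from h import *
for n in ("scene","top"):
    c=arm.read_camera(n); cv2.imwrite(f"pics/{n}0.png",c["frame"]); np.savez(n+"0.npz",**c)
    print(n,c["R"].round(3).tolist(),c["t"],c["fx"])
o=arm.get_obs(); print(o)
E
```

```text
scene [[-0.71, 0.704, 0.003], [0.405, 0.413, -0.815], [-0.575, -0.578, -0.579]] [ 0.37754204 -0.11855282  1.64944261] 422.6342795958857
top [[-0.024, -1.0, -0.017], [-0.996, 0.025, -0.085], [0.085, 0.015, -0.996]] [0.05976361 0.57504783 1.42246402] 448.199484033696
{'t': 0.1, 'qpos': array([-1.31998855e+00,  4.23765149e-01,  1.63060597e+00,  1.41195248e-05,
        1.08862828e+00, -1.90239413e-02]), 'joint_velocities': array([ 3.36723710e-04, -9.99906349e-04, -2.20965557e-03, -2.48947787e-03,
       -1.70184877e-05,  5.25755401e-04]), 'joint_efforts': array([ 6.06806134e-04, -5.45615280e+01, -2.74324411e+01,  6.46003336e-02,
        1.88837660e-02, -1.44018838e-05]), 'ee_pos': array([ 0.16652007, -0.6019954 ,  0.3019819 ]), 'orientation': array([[ 9.63817523e-01,  2.66562691e-01, -3.37016468e-04],
       [ 2.66562901e-01, -9.63816556e-01,  1.36583460e-03],
       [ 3.92584931e-05, -1.40625141e-03, -9.99999010e-01]]), 'contact_force': array([-0.05388021,  0.18771303, -0.1683505 ]), 'moment': array([-0.00849815,  0.03722895, -0.01011843]), 'finger_force': 0.0, 'finger_gap': 0.08737261192442906}
```

View pics/scene0.png

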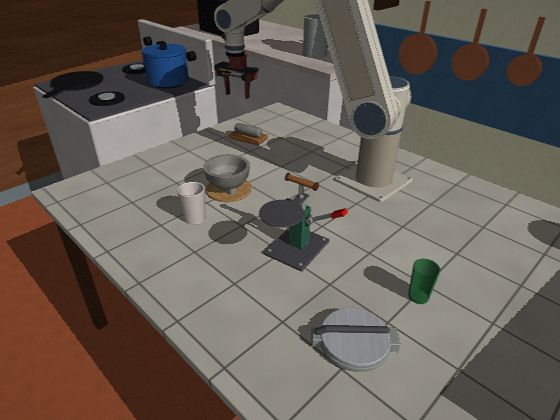

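View pics/top0.png

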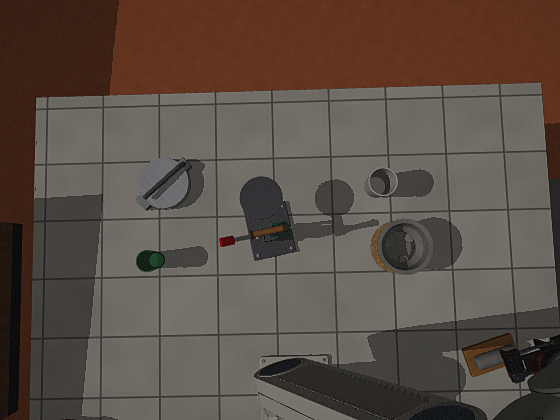

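The top view shows the handle at about (270,230), the red pad at (227,241), the shelf at (261,198), the jar at (150,260), the molcajete at (405,247) and the spoon holder at (383,182). I'll measure these by colour and depth.

Run:
```python
from h import *
for n,hb,rb in (("top",(240,215,305,250),(210,228,240,252)),("scene",(275,168,325,195),(325,200,352,222))):
    c=dict(np.load(n+"0.npz")); P=pts(c); hsv=cv2.cvtColor(c["frame"],cv2.COLOR_BGR2HSV)
    H,S,V=[hsv[...,i].astype(int) for i in range(3)]
    def box(b):
        m=np.zeros(H.shape,bool); m[b[1]:b[3],b[0]:b[2]]=1; return m&(c["depth"]>0)
    wood=box(hb)&(H>5)&(H<20)&(S>110)&(V>50)&(P[...,2]>.15)
    red=box(rb)&((H<5)|(H>172))&(S>140)&(V>60)
    for k,m in (("wood",wood),("red",red)):
        q=P[m]; xy=q[:,:2]; print(n,k,len(q),"med",np.median(q,0).round(4),"lo",np.percentile(q,3,0).round(3),"hi",np.percentile(q,97,0).round(3))
        mu=xy.mean(0); w,v=np.linalg.eigh(np.cov((xy-mu).T)); a=v[:,1]; t=(xy-mu)@a
        print("  axis",a.round(3),"deg",np.degrees(np.arctan2(a[1],a[0])).round(1),"mid",(mu+a*(t.min()+t.max())/2).round(4),"len",np.ptp(t).round(3))
    if n=="top":
        m=box((225,170,300,265))&(S<90)&(V<110)&(P[...,2]>.08)
        q=P[m]; z=np.median(q[:,2]); q=q[abs(q[:,2]-z)<.01]; e,r=cv2.minEnclosingCircle(q[:,:2].astype(np.float32)); print("shelf z",z,e,r,len(q))
        m=box((225,195,310,270))&(P[...,2]>.004)&(P[...,2]<.02)&(V<110); print("base",cv2.minAreaRect(P[m][:,:2].astype(np.float32)))
        print("table z",np.median(P[box((300,260,340,300))][:,2]))
```

```text
top wood 195 med [0.4969 0.0645 0.2448] lo [0.486 0.025 0.239] hi [0.509 0.106 0.251]
  axis [-0.192  0.981] deg 101.0 mid [0.4971 0.0666] len 0.096
top red 120 med [0.4729 0.1853 0.1844] lo [0.462 0.168 0.17 ] hi [0.485 0.204 0.195]
  axis [-0.233  0.973] deg 103.5 mid [0.4734 0.186 ] len 0.039
shelf z 0.19054997337956542 (0.564682126045227, 0.07573515921831131) 0.09330160915851593 1594
base ((0.5013555288314819, 0.07216796278953552), (0.2677250802516937, 0.2395874708890915), 89.38218688964844)
table z 0.0005203123138347464
scene wood 207 med [0.5039 0.0739 0.2424] lo [0.487 0.024 0.234] hi [0.516 0.117 0.248]
  axis [-0.202  0.979] deg 101.7 mid [0.5039 0.0709] len 0.097
scene red 105 med [0.4842 0.1927 0.1835] lo [0.292 0.08  0.023] hi [0.491 0.207 0.194]
  axis [-0.869 -0.494] deg -150.4 mid [0.3681 0.1278] len 0.29
```

```bash
python3 -m inch '87 0 0 -0.048 -0.0477;87 0 0 -0.048 -0.0477;87 0 0 -0.048 -0.0477;87 0 0 -0.048 -0.0477;87 0 0 -0.048 -0.0477;87 0 0 -0.048 -0.0477;87 0 0 -0.048 -0.0477;87 0 0 -0.048 -0.0477;87 0 0 -0.048 -0.0477;87 0 0 -0.048 -0.0477' 20
cat >> h.py <<'E'
def to(x,y,z=None,yaw=11.3):
    o=arm.get_obs(); R=o["orientation"]; p=o["ee_pos"]
    d=np.array([x,y,p[2] if z is None else z])-p
    print("pos",p.round(4),"yaw_y",np.degrees(np.arctan2(R[1,1],R[0,1])).round(2),"R",R.round(3).tolist(),"shift frac",(R.T@d/.25).round(4),"F",o["contact_force"].round(2),"gap",o["finger_gap"].round(4),"t",o["t"])
E
python3 -c "
from h import *
to(.4985,.0675)"
```

```text
t: 1.1
ee_pos: [0.1666, -0.6021, 0.4227]
orientation: [[-0.202, 0.979, -0.0], [0.979, 0.202, 0.001], [0.001, 0.0, -1.0]]
contact_force: [-0.3, -0.0, 0.3]
finger_gap: 0.0871
finger_force: 0.0Traceback (most recent call last):
  File "<string>", line 3, in <module>
    to(.4985,.0675)
    ~~^^^^^^^^^^^^^
  File "h.py", line 10, in to
    print("pos",p.round(4),"yaw_y",np.degrees(np.arctan2(R[1,1],R[0,1])).round(2),"R",R.round(3).tolist(),"shift frac",(R.T@d/.25).round(4),"F",o["contact_force"].round(2),"gap",o["finger_gap"].round(4),"t",o["t"])
                                                                                                                                                                                  ^^^^^^^^^^^^^^^^^^^^^
AttributeError: 'float' object has no attribute 'round'
```

```bash
sed -i 's/o\["finger_gap"\].round(4)/round(o["finger_gap"],4)/' h.py
python3 -m inch '87 .117 .092 0 0;87 .117 .092 0 0;87 .117 .092 0 0;87 .117 .092 0 0;87 .117 .092 0 0;87 .117 .092 0 0;87 .117 .092 0 0;87 .117 .092 0 0;87 .117 .092 0 0;87 .117 .092 0 0' >/dev/null
python3 -m inch '87 .117 .092 0 0;87 .117 .092 0 0;87 .117 .092 0 0;87 .117 .092 0 0;87 .117 .092 0 0;87 .117 .092 0 0;87 .117 .092 0 0;87 .117 .092 0 0;87 .117 .092 0 0;87 0 0 0 0'
python3 -c "
from h import *
to(.4985,.0675)"
```

```text
t: 3.1
ee_pos: [0.4872, 0.0313, 0.4223]
orientation: [[-0.2, 0.98, -0.0], [0.98, 0.2, 0.001], [0.001, 0.0, -1.0]]
contact_force: [0.1, -0.1, 0.7]
finger_gap: 0.0869
finger_force: 0.0
pos [0.4872 0.0313 0.4223] yaw_y 11.53 R [[-0.2, 0.98, -0.0], [0.98, 0.2, 0.001], [0.001, 0.0, -1.0]] shift frac [1.328e-01 7.310e-02 1.000e-04] F [ 0.15 -0.13  0.7 ] gap 0.0869 t 3.1
```

```bash
python3 -m inch '87 .133 .073 0 0;87 0 0 .11 0;87 0 0 .11 0;87 0 0 0 0;87 0 0 0 0'
python3 - <<'E'
from h import *
to(.4985,.0675,.299)
c=arm.read_camera("scene"); cv2.imwrite("pics/s1.png",cv2.resize(c["frame"][60:260,200:400],(600,600)))
P=pts(c); hsv=cv2.cvtColor(c["frame"],cv2.COLOR_BGR2HSV); H,S,V=[hsv[...,i].astype(int) for i in range(3)]
m=np.zeros(H.shape,bool); m[168:198,270:328]=1; m&=(H>5)&(H<20)&(S>110)&(P[...,2]>.2)&(P[...,2]<.27); q=P[m]; print(len(q),np.median(q,0),np.percentile(q,97,0))
E
```

```text
t: 3.6
ee_pos: [0.4972, 0.064, 0.3678]
orientation: [[-0.196, 0.981, -0.001], [0.981, 0.196, -0.0], [0.0, -0.001, -1.0]]
contact_force: [-0.8, 0.2, 0.1]
finger_gap: 0.087
finger_force: 0.0
pos [0.4972 0.064  0.3678] yaw_y 11.29 R [[-0.196, 0.981, -0.001], [0.981, 0.196, -0.0], [0.0, -0.001, -1.0]] shift frac [0.0126 0.0082 0.2753] F [-0.77  0.15  0.08] gap 0.087 t 3.6
208 [0.50373932 0.07285708 0.2427173 ] [0.51557801 0.11717018 0.24787618]
```

View pics/s1.png

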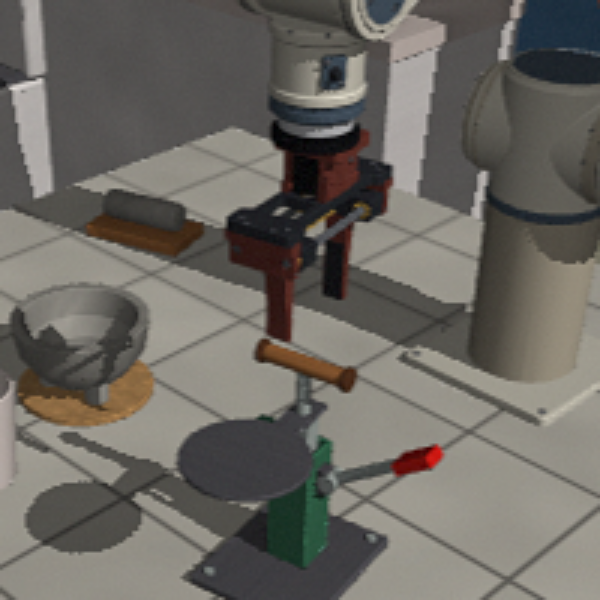

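The crop shows the open fingers (crop 280,335 and 335,295) straddling the line above the wooden handle (305,365), with its axis square to them. Next: descend and grip.

```bash
python3 -m inch '87 .013 .008 .07 0;87 0 0 .07 0;87 0 0 .07 0;87 0 0 .065 0;87 0 0 0 0;87 0 0 0 0'
python3 -m inch '18 0 0 0 0;18 0 0 0 0;18 0 0 0 0;18 0 0 0 0;18 0 0 0 0;18 0 0 0 0;18 0 0 0 0;18 0 0 0 0;18 0 0 0 0;18 0 0 0 0' 5
python3 -m inch '10 0 0 0 0;10 0 0 0 0;10 0 0 0 0;10 0 0 0 0' 5
```

```text
t: 4.25
ee_pos: [0.4994, 0.0679, 0.3002]
orientation: [[-0.196, 0.981, 0.002], [0.981, 0.196, 0.0], [-0.0, 0.002, -1.0]]
contact_force: [-1.0, -1.2, -0.4]
finger_gap: 0.087
finger_force: 0.0
t: 5.25
ee_pos: [0.4979, 0.068, 0.2987]
orientation: [[-0.196, 0.981, -0.002], [0.981, 0.196, -0.0], [0.0, -0.002, -1.0]]
contact_force: [-3.7, -1.4, 1.4]
finger_gap: 0.018
finger_force: 2.2
t: 5.65
ee_pos: [0.4978, 0.0679, 0.2987]
orientation: [[-0.196, 0.981, -0.002], [0.981, 0.196, -0.0], [0.0, -0.002, -1.0]]
contact_force: [-5.0, -1.9, 3.1]
finger_gap: 0.0182
finger_force: 5.0
```

```bash
cat > f.sh <<'E'
grep -E "ee_pos|contact|gap" | tr '\n' ' ' | sed 's/ee_pos//;s/contact_force/F/;s/finger_gap/g/'; echo
E
python3 -m inch '10 0 -.003 0 0;10 0 0 0 0;10 0 0 0 0;10 0 0 0 0' 50 | sh f.sh
python3 -m inch '10 0 0 -.004 0' | sh f.sh
python3 -m inch '10 0 0 -.004 0' | sh f.sh
python3 -m inch '10 0 0 -.004 0' | sh f.sh
python3 -m inch '10 0 0 -.004 0' | sh f.sh
python3 -m inch '10 0 0 -.004 0' | sh f.sh
python3 -m inch '10 0 0 -.004 0' | sh f.sh
```

```text
: [0.4977, 0.0679, 0.2988] F: [-4.0, -1.4, -0.3] g: 0.0168 
: [0.4977, 0.0679, 0.2994] F: [-1.5, -1.2, -6.8] g: 0.0168 
: [0.4977, 0.0679, 0.3003] F: [-2.6, -1.2, -9.3] g: 0.0172 
: [0.4977, 0.0679, 0.3009] F: [0.9, 0.7, -15.7] g: 0.0166 
: [0.4977, 0.0679, 0.3017] F: [1.8, -0.3, -19.5] g: 0.0167 
: [0.4977, 0.0679, 0.3028] F: [2.7, -0.1, -22.2] g: 0.0171 
: [0.4977, 0.0679, 0.3044] F: [-0.7, -1.2, -10.2] g: 0.0168
```

```bash
cat >> h.py <<'E'
def shelf():
    c0=dict(np.load("scene0.npz")); c=arm.read_camera("scene")
    out=[]
    for k in (c0,c):
        P=pts(k); V=k["frame"].max(2); m=np.zeros(V.shape,bool); m[185:232,255:305]=1
        m&=(V<90)&(P[...,2]>.15)&(P[...,2]<.32)&(P[...,0]>.54); z=P[m][:,2]; out.append((len(z),np.median(z).round(4),z.std().round(4)))
    g=[cv2.cvtColor(k["frame"][196:232,255:297],cv2.COLOR_BGR2GRAY).astype(np.float32) for k in (c0,c)]
    s,r=cv2.phaseCorrelate(g[0],g[1],cv2.createHanningWindow(g[0].shape[::-1],cv2.CV_32F))
    print("shelf z0,z1",out,"rise mm %.1f"%((out[1][1]-out[0][1])*1000),"pix",np.round(s,2),round(r,2))
E
python3 -c "
from h import *
shelf(); o=arm.get_obs(); print(o['ee_pos'],o['contact_force'],o['moment'])"
```

```text
shelf z0,z1 [(979, np.float64(0.191), np.float64(0.0014)), (976, np.float64(0.1966), np.float64(0.0015))] rise mm 5.6 pix [ 0.46 -1.53] 0.82
[0.49770783 0.06793394 0.30509972] [-4.12095423 -0.99443543 -5.48001113] [-0.25355368  0.63309874 -0.0290956 ]
```

```bash
python3 -m inch '10 0 0 -.004 0' | sh f.sh
python3 -m inch '10 0 0 -.004 0' | sh f.sh
python3 -m inch '10 0 0 -.004 0' | sh f.sh
python3 -m inch '10 0 0 -.004 0' | sh f.sh
python3 -m inch '10 0 0 -.004 0' | sh f.sh
python3 -m inch '10 0 0 -.004 0' | sh f.sh
python3 -m inch '10 0 0 -.004 0' | sh f.sh
python3 -m inch '10 0 0 -.004 0' | sh f.sh
python3 -m inch '10 0 0 -.004 0' | sh f.sh
python3 -m inch '10 0 0 -.004 0' | sh f.sh
python3 -m inch '10 0 0 -.004 0' | sh f.sh
python3 -m inch '10 0 0 -.004 0' | sh f.sh
```

```text
: [0.4977, 0.0679, 0.3064] F: [-4.4, -1.1, -7.2] g: 0.0167 
: [0.4977, 0.0679, 0.3076] F: [-6.2, -0.6, -4.1] g: 0.0173 
: [0.4977, 0.0679, 0.3086] F: [-4.8, -1.3, -6.0] g: 0.0166 
: [0.4977, 0.0679, 0.3093] F: [-4.3, -0.9, -6.2] g: 0.0169 
: [0.4977, 0.0679, 0.3102] F: [-4.8, -1.2, -6.3] g: 0.0171 
: [0.4977, 0.0679, 0.3107] F: [-2.7, -0.8, -16.7] g: 0.017 
: [0.4977, 0.0679, 0.3112] F: [-1.0, 0.3, -18.3] g: 0.0173 
: [0.4977, 0.0679, 0.3121] F: [0.0, -0.8, -20.8] g: 0.017 
: [0.4977, 0.0679, 0.3132] F: [-2.8, -0.3, -17.0] g: 0.0169 
: [0.4977, 0.0679, 0.315] F: [-5.0, -2.5, -7.3] g: 0.017 
: [0.4977, 0.0679, 0.3165] F: [-6.7, -1.0, -7.0] g: 0.0169 
: [0.4977, 0.0679, 0.3179] F: [-7.8, -1.4, -4.6] g: 0.0169
```

```bash
python3 -m inch '10 0 -.002 -.004 0' | sh f.sh
python3 -m inch '10 0 0 -.004 0' | sh f.sh
python3 -m inch '10 0 0 -.004 0' | sh f.sh
python3 -m inch '10 0 0 -.004 0' | sh f.sh
python3 -m inch '10 0 0 -.004 0' | sh f.sh
python3 -m inch '10 0 0 -.004 0' | sh f.sh
python3 -m inch '10 0 0 -.004 0' | sh f.sh
python3 -m inch '10 0 0 -.004 0' | sh f.sh
python3 -m inch '10 0 0 -.004 0' | sh f.sh
python3 -m inch '10 0 0 -.004 0' | sh f.sh
```

```text
: [0.4976, 0.0679, 0.3191] F: [-4.5, -0.7, -7.3] g: 0.0168 
: [0.4976, 0.0679, 0.3202] F: [-4.4, -1.3, -6.2] g: 0.0171 
: [0.4976, 0.0679, 0.3212] F: [-4.3, -1.5, -5.7] g: 0.017 
: [0.4976, 0.0679, 0.3221] F: [-5.3, -0.6, -6.4] g: 0.017 
: [0.4976, 0.0679, 0.3232] F: [-5.0, -1.0, -6.0] g: 0.0166 
: [0.4976, 0.0679, 0.3242] F: [-5.8, -0.1, -5.8] g: 0.0172 
: [0.4976, 0.0679, 0.3252] F: [-6.0, -0.3, -6.5] g: 0.0172 
: [0.4976, 0.0679, 0.3262] F: [-5.5, -0.5, -6.3] g: 0.017 
: [0.4976, 0.0679, 0.3272] F: [-5.2, -0.7, -6.3] g: 0.0169 
: [0.4976, 0.0679, 0.3277] F: [-1.8, -0.8, -14.8] g: 0.0169
```

```bash
python3 -m inch '10 0 0 -.004 0' | sh f.sh
python3 -m inch '10 0 0 -.004 0' | sh f.sh
python3 -m inch '10 0 0 -.004 0' | sh f.sh
python3 -m inch '10 0 0 -.004 0' | sh f.sh
python3 -m inch '10 0 0 -.004 0' | sh f.sh
python3 -m inch '10 0 0 -.004 0' | sh f.sh
python3 -m inch '10 0 0 -.004 0' | sh f.sh
python3 -m inch '10 0 0 -.004 0' | sh f.sh
```

```text
: [0.4975, 0.0679, 0.3281] F: [-0.5, 0.5, -15.6] g: 0.0169 
: [0.4976, 0.0679, 0.3287] F: [0.3, 0.4, -21.7] g: 0.0168 
: [0.4976, 0.0679, 0.3295] F: [0.4, 0.0, -22.0] g: 0.0172 
: [0.4976, 0.0679, 0.3309] F: [-2.0, -0.8, -11.8] g: 0.0171 
: [0.4976, 0.0679, 0.3326] F: [-4.3, -0.2, -8.8] g: 0.0169 
: [0.4976, 0.0679, 0.3338] F: [-5.6, -0.7, -7.0] g: 0.0169 
: [0.4976, 0.0679, 0.3349] F: [-5.1, -0.0, -5.1] g: 0.017 
: [0.4976, 0.0679, 0.3357] F: [-4.5, 0.1, -6.0] g: 0.0173
```

```bash
python3 -m inch '10 0 0 -.004 0' | sh f.sh
python3 -m inch '10 0 0 -.004 0' | sh f.sh
python3 -m inch '10 0 0 -.004 0' | sh f.sh
python3 -m inch '10 0 0 -.004 0' | sh f.sh
python3 -m inch '10 0 0 -.004 0' | sh f.sh
python3 -m inch '10 0 0 -.004 0' | sh f.sh
```

```text
: [0.4976, 0.0679, 0.3365] F: [-4.6, -0.7, -7.4] g: 0.0173 
: [0.4976, 0.0679, 0.3373] F: [-3.8, -0.1, -7.3] g: 0.0168 
: [0.4976, 0.0679, 0.3382] F: [-2.6, -0.5, -6.1] g: 0.0172 
: [0.4976, 0.0679, 0.3391] F: [-4.1, -0.0, -5.9] g: 0.0172 
: [0.4976, 0.0679, 0.3401] F: [-4.2, 1.1, -7.0] g: 0.0171 
: [0.4976, 0.0679, 0.341] F: [-3.9, 0.7, -6.7] g: 0.0168
```

```bash
python3 -m inch '10 0 0 -.004 0' | sh f.sh
python3 -m inch '10 0 0 -.004 0' | sh f.sh
python3 -m inch '10 0 0 -.004 0' | sh f.sh
python3 -m inch '10 0 0 -.004 0' | sh f.sh
python3 -m inch '10 0 0 -.004 0' | sh f.sh
python3 -m inch '10 0 0 -.004 0' | sh f.sh
```

```text
: [0.4976, 0.0679, 0.342] F: [-3.4, 0.5, -6.8] g: 0.0171 
: [0.4976, 0.0679, 0.3431] F: [-3.2, 0.8, -7.1] g: 0.017 
: [0.4976, 0.0679, 0.3441] F: [-2.6, -1.1, -6.1] g: 0.0167 
: [0.4976, 0.0679, 0.3451] F: [-3.0, 0.4, -6.5] g: 0.0169 
: [0.4976, 0.0679, 0.3457] F: [1.6, 1.8, -15.8] g: 0.0171 
: [0.4976, 0.0679, 0.3462] F: [1.9, -0.6, -17.0] g: 0.0169
```

```bash
python3 -m inch '10 0 0 -.004 0' | sh f.sh
python3 -m inch '10 0 0 -.004 0' | sh f.sh
python3 -m inch '10 0 0 -.004 0' | sh f.sh
python3 -m inch '10 0 0 -.004 0' | sh f.sh
python3 -m inch '10 0 0 -.002 0' | sh f.sh
```

```text
: [0.4976, 0.0679, 0.3471] F: [3.0, 1.6, -21.7] g: 0.0168 
: [0.4976, 0.0679, 0.3482] F: [2.9, 1.0, -19.9] g: 0.0174 
: [0.4976, 0.0679, 0.3501] F: [-1.7, 0.6, -8.1] g: 0.0167 
: [0.4976, 0.0679, 0.3518] F: [-2.1, 0.9, -6.3] g: 0.0172 
: [0.4976, 0.0679, 0.3525] F: [-3.6, 0.7, -4.3] g: 0.0171
```

```bash
python3 -m inch '10 0 0 0 0;10 0 0 0 0' | sh f.sh
python3 -m inch '10 0 0 .003 0' | sh f.sh
python3 -m inch '10 0 0 .003 0' | sh f.sh
python3 -m inch '10 0 0 .003 0' | sh f.sh
python3 -m inch '10 0 0 .003 0' | sh f.sh
python3 -m inch '10 0 0 .002 0' | sh f.sh
python3 -m inch '10 0 0 .002 0' | sh f.sh
```

```text
: [0.4976, 0.0679, 0.3524] F: [-4.9, 0.1, 0.4] g: 0.017 
: [0.4976, 0.0679, 0.3519] F: [-7.4, 0.4, 7.1] g: 0.0172 
: [0.4976, 0.0679, 0.3514] F: [-8.0, 0.1, 9.5] g: 0.0172 
: [0.4976, 0.0679, 0.35] F: [-4.4, -0.1, -2.3] g: 0.0168 
: [0.4976, 0.0679, 0.3487] F: [-2.1, 0.5, -4.0] g: 0.017 
: [0.4976, 0.0679, 0.3478] F: [-1.6, 0.3, -5.6] g: 0.0169 
: [0.4976, 0.0679, 0.3472] F: [-1.8, 0.5, -5.8] g: 0.0168
```

```bash
python3 -c "
from h import *
c0=dict(np.load('scene0.npz'));c=arm.read_camera('scene')
for k in (c0,c):
    P=pts(k); V=k['frame'].max(2); m=np.zeros(V.shape,bool); m[160:232,255:305]=1
    m&=(V<90)&(P[...,2]>.15)&(P[...,2]<.27)&(P[...,0]>.54)&(abs(P[...,1]-.087)<.06); z=P[m][:,2]; z=z[abs(z-np.median(z))<.006]; print(len(z),np.median(z))
"
python3 -m inch '10 0 0 -.004 0' | sh f.sh
python3 -m inch '10 0 0 -.002 0' | sh f.sh
python3 -m inch '10 0 0 -.002 0' | sh f.sh
python3 -m inch '10 0 0 -.002 0' | sh f.sh
python3 -m inch '10 0 0 0 0' | sh f.sh
```

```text
970 0.19103664525277098
971 0.2394094699544692
: [0.4976, 0.0679, 0.3475] F: [4.4, 0.8, -19.7] g: 0.0171 
: [0.4976, 0.0679, 0.3478] F: [3.1, 2.6, -18.1] g: 0.017 
: [0.4976, 0.0679, 0.3485] F: [2.6, 2.0, -12.1] g: 0.0171 
: [0.4976, 0.0679, 0.35] F: [0.6, 1.5, -9.2] g: 0.0169 
: [0.4976, 0.0679, 0.3505] F: [0.2, 0.7, -7.9] g: 0.017
```

Force shows pin 4 had slid back (not latched): raise further past the drop this time.

```bash
python3 -m inch '10 0 0 -.004 0' | sh f.sh
python3 -m inch '10 0 0 -.004 0' | sh f.sh
python3 -m inch '10 0 0 -.004 0' | sh f.sh
python3 -m inch '10 0 0 -.003 0' | sh f.sh
python3 -m inch '10 0 0 0 0' | sh f.sh
```

```text
: [0.4976, 0.0679, 0.3515] F: [-0.1, 1.4, -7.8] g: 0.0171 
: [0.4976, 0.0679, 0.3526] F: [-1.4, 0.1, -4.2] g: 0.017 
: [0.4976, 0.0679, 0.3535] F: [0.4, 0.7, -6.4] g: 0.0169 
: [0.4976, 0.0679, 0.3541] F: [-1.3, 0.7, -6.1] g: 0.0172 
: [0.4976, 0.0679, 0.354] F: [-1.8, 1.7, -4.6] g: 0.0169
```

```bash
python3 -m inch '10 0 0 -.003 0' | sh f.sh
python3 -m inch '10 0 0 0 0' | sh f.sh
python3 -m inch '10 0 0 .002 0' | sh f.sh
python3 -m inch '10 0 0 .002 0' | sh f.sh
python3 -m inch '10 0 0 .002 0' | sh f.sh
python3 -m inch '10 0 0 .002 0' | sh f.sh
```

```text
: [0.4976, 0.0679, 0.3545] F: [-0.2, 1.6, -7.1] g: 0.017 
: [0.4976, 0.0679, 0.3546] F: [-0.5, 0.7, -4.6] g: 0.0167 
: [0.4976, 0.0679, 0.3541] F: [-0.8, 1.9, -5.5] g: 0.0167 
: [0.4976, 0.0679, 0.3535] F: [1.1, 1.3, -5.6] g: 0.0168 
: [0.4976, 0.0679, 0.353] F: [-0.9, 1.0, -2.3] g: 0.0169 
: [0.4976, 0.0679, 0.3528] F: [-2.2, 1.4, 1.5] g: 0.017
```

```bash
python3 -m inch '10 0 0 .001 0' | sh f.sh
python3 -m inch '10 0 0 .001 0' | sh f.sh
python3 -m inch '10 0 0 .001 0' | sh f.sh
python3 -m inch '10 0 0 0 0' | sh f.sh
```

```text
: [0.4976, 0.0679, 0.3527] F: [-3.2, 1.4, 2.8] g: 0.0171 
: [0.4976, 0.0679, 0.3526] F: [-3.8, 1.5, 6.3] g: 0.0169 
: [0.4976, 0.0679, 0.3525] F: [-4.9, 0.4, 8.0] g: 0.0173 
: [0.4976, 0.0679, 0.3525] F: [-4.6, 0.9, 6.7] g: 0.0168
```

```bash
python3 -m inch '10 0 0 .002 0' | sh f.sh
python3 -m inch '10 0 0 .002 0;10 0 0 0 0' | sh f.sh
python3 -m inch '10 0 0 .001 0;10 0 0 0 0' | sh f.sh
```

```text
: [0.4976, 0.0679, 0.3524] F: [-7.4, 0.2, 12.7] g: 0.0166 
: [0.4976, 0.0679, 0.3523] F: [-7.9, 0.6, 12.2] g: 0.0171 
: [0.4976, 0.0679, 0.3523] F: [-7.6, 0.8, 15.1] g: 0.0169
```

```bash
python3 -m inch '10 0 -.002 -.004 0;10 0 0 0 0' | sh f.sh
python3 -m inch '10 0 0 -.003 0;10 0 0 0 0' | sh f.sh
```

```text
: [0.4975, 0.0678, 0.3526] F: [-4.3, 2.2, 7.5] g: 0.0168 
: [0.4975, 0.0679, 0.3526] F: [-1.7, 1.3, 5.2] g: 0.0169
```

```bash
python3 -m inch '10 0 0 -.002 0;10 0 0 0 0' | sh f.sh
python3 -m inch '17.5 0 0 0 0;17.5 0 0 0 0;18.5 0 0 0 0;18.5 0 0 0 0;22 0 0 0 0;30 0 0 0 0' 5| sh f.sh
python3 -m inch '50 0 0 0 0;87 0 0 0 0;87 0 0 0 0;87 0 0 0 0;87 0 0 0 0;87 0 0 0 0'| sh f.sh
python3 -c "
from h import *
c0=dict(np.load('scene0.npz'));c=arm.read_camera('scene')
for k in (c0,c):
    P=pts(k); V=k['frame'].max(2); m=np.zeros(V.shape,bool); m[160:232,255:305]=1
    m&=(V<90)&(P[...,2]>.15)&(P[...,2]<.27)&(P[...,0]>.54)&(abs(P[...,1]-.087)<.06); z=P[m][:,2]; z=z[abs(z-np.median(z))<.006]; print(len(z),np.median(z))
print(arm.get_obs()['t'])
"
```

```text
: [0.4975, 0.0678, 0.3528] F: [2.3, 1.6, 1.2] g: 0.017 
: [0.4965, 0.0676, 0.3523] F: [0.5, -0.3, -0.8] g: 0.0267 
: [0.497, 0.0678, 0.3527] F: [0.2, 0.7, -0.0] g: 0.0747 
970 0.19103664525277098
968 0.24513375409068053
16.6
```

```bash
python3 -m inch '87 0 0 -.05 0;87 0 0 -.1 0;87 0 0 -.1 0;40 .124 0 0 0;0 .124 0 0 0;0 .124 0 0 0;0 .13 0 0 0;0 0 0 0 0;0 0 0 0 0;0 0 0 0 0' 20
python3 -m inch '0 0 0 .12 0;0 0 0 .12 0;0 0 0 .12 0;0 0 0 .08 0;0 0 0 0 0;0 0 0 0 0'
python3 - <<'E'
from h import *
to(.498-.196*.124,.0678+.981*.124,.205+.08)
c=arm.read_camera("scene"); cv2.imwrite("pics/s2.png",cv2.resize(c["frame"][60:260,200:400],(600,600)))
E
```

```text
t: 17.6
ee_pos: [0.4725, 0.1902, 0.4156]
orientation: [[-0.196, 0.981, 0.0], [0.981, 0.196, -0.0], [-0.0, 0.0, -1.0]]
contact_force: [0.8, -0.1, 0.0]
finger_gap: 0.0341
finger_force: 0.0
t: 18.2
ee_pos: [0.4729, 0.1902, 0.3057]
orientation: [[-0.195, 0.981, -0.0], [0.981, 0.195, -0.0], [-0.0, -0.0, -1.0]]
contact_force: [-0.2, -0.2, 0.4]
finger_gap: 0.0006
finger_force: 0.0
pos [0.4729 0.1902 0.3057] yaw_y 11.25 R [[-0.195, 0.981, -0.0], [0.981, 0.195, -0.0], [-0.0, -0.0, -1.0]] shift frac [-0.0035  0.0027  0.0826] F [-0.23 -0.18  0.45] gap 0.0006 t 18.2
```

View pics/s2.png

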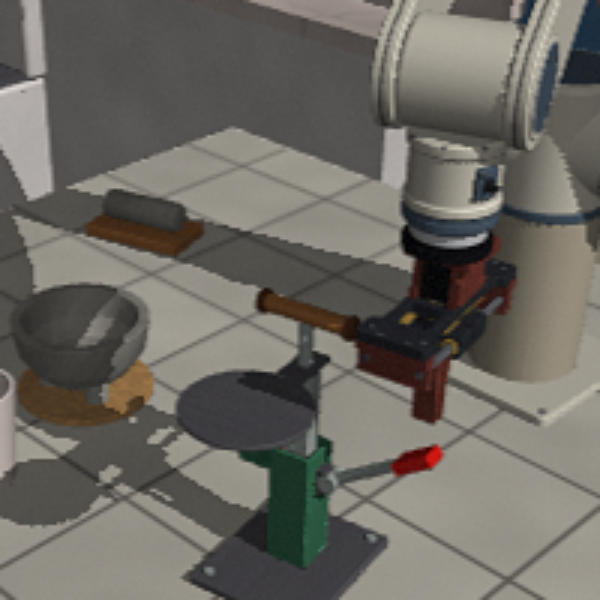

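The crop shows the column raised and staying up, with the closed fingertips (430,415) right over the red pad (420,460). I'll press down, following the arc outward.

```bash
python3 -m inch '0 0 0 .02 0;0 0 0 .02 0;0 0 0 .02 0;0 0 0 .02 0;0 0 0 .02 0' | sh f.sh
python3 -m inch '0 .004 0 .02 0;0 .004 0 .02 0;0 .004 0 .02 0;0 .004 0 .02 0' | sh f.sh
python3 -m inch '0 .004 0 .02 0;0 .004 0 .02 0;0 .004 0 .02 0;0 .004 0 .02 0' | sh f.sh
python3 -m inch '0 .004 0 .02 0;0 .004 0 .02 0;0 .004 0 .02 0;0 .004 0 .02 0' | sh f.sh
```

```text
: [0.4723, 0.1908, 0.2797] F: [0.0, 0.7, -0.2] g: 0.0005 
: [0.4717, 0.1949, 0.2599] F: [-0.2, -0.1, 1.9] g: 0.0002 
: [0.4708, 0.1988, 0.2397] F: [-0.1, 0.8, 1.3] g: 0.0004 
: [0.47, 0.2027, 0.2198] F: [-0.9, 1.9, 2.9] g: 0.0004
```

```bash
python3 -m inch '0 .004 0 .016 0;0 .004 0 .016 0' | sh f.sh
python3 -m inch '0 0 0 .012 0' | sh f.sh
python3 -m inch '0 0 0 .008 0' | sh f.sh
python3 -m inch '0 0 0 .004 0' | sh f.sh
python3 -m inch '0 0 0 .004 0' | sh f.sh
```

```text
: [0.4696, 0.2044, 0.2118] F: [-0.3, -1.0, 1.7] g: 0.0005 
: [0.4696, 0.2046, 0.2088] F: [-0.1, 1.2, 1.4] g: 0.0001 
: [0.4696, 0.2047, 0.2069] F: [-1.0, 1.3, 1.3] g: 0.0004 
: [0.4696, 0.2047, 0.206] F: [-0.5, 1.6, 2.0] g: 0.0003 
: [0.4696, 0.2047, 0.2053] F: [-2.3, 2.0, 9.4] g: 0.0003
```

```bash
python3 -m inch '0 0 0 .004 0;0 0 0 .002 0;0 0 0 0 0' | sh f.sh
python3 -m inch '0 0 0 -.01 0;0 0 0 -.04 0;0 0 0 -.1 0;0 0 0 -.15 0;0 0 0 -.15 0;0 0 0 -.15 0;0 0 0 -.15 0;0 0 0 0 0;0 0 0 0 0' | sh f.sh
python3 - <<'E'
from h import *
c=arm.read_camera("scene"); cv2.imwrite("pics/s3.png",cv2.resize(c["frame"][60:260,200:400],(600,600)))
P=pts(c); hsv=cv2.cvtColor(c["frame"],cv2.COLOR_BGR2HSV); H,S,V=[hsv[...,i].astype(int) for i in range(3)]
m=((H<5)|(H>172))&(S>140)&(V>60)&(abs(P[...,0]-.47)<.05)&(abs(P[...,1]-.2)<.07)&(P[...,2]<.2); q=P[m]
print("pad",len(q),np.percentile(q,[3,50,97],axis=0).round(3))
V=c['frame'].max(2); m=np.zeros(V.shape,bool); m[160:232,255:305]=1
m&=(V<90)&(P[...,2]>.15)&(P[...,2]<.27)&(P[...,0]>.54)&(abs(P[...,1]-.087)<.06); print("shelf",np.median(P[m][:,2]),arm.get_obs()["t"])
E
```

```text
: [0.4697, 0.2047, 0.2049] F: [-5.4, 0.8, 15.9] g: 0.0005 
: [0.4696, 0.2044, 0.3919] F: [-0.9, -0.5, 0.3] g: 0.0007 
pad 128 [[0.461 0.188 0.116]
 [0.478 0.209 0.124]
 [0.488 0.227 0.127]]
shelf 0.2450096403619332 21.8
```

View pics/s3.png

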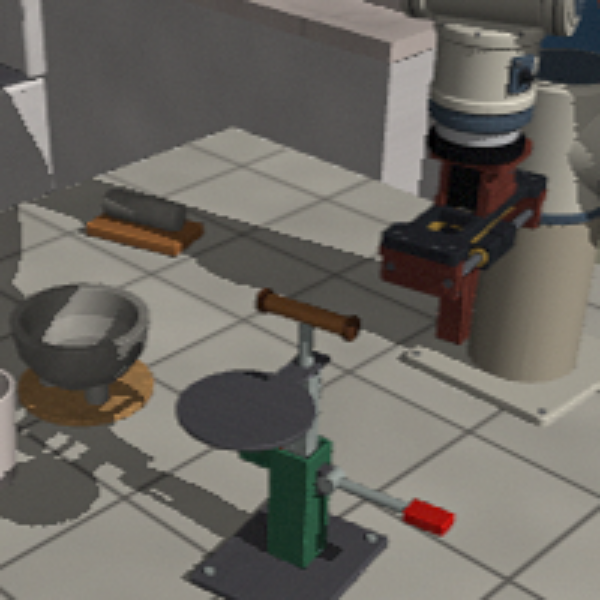

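The lever is level, with the pad at (430,515) and its top at 0.125 m. The column is still up 54 mm and the arm is clear of everything.

```bash
python3 -c "
from station import arm
print(arm.finish_job())"
```

```text
the job is handed in; nothing more can be done
None
```

I raised the column four clicks (54 mm) and eased it onto the pawl, where it stayed after I let go, then pressed the lock lever level and handed the job in at about 22 s. The fourth click had to be pulled twice: on the first try the pin hadn't caught and slid back. I also pressed about 15 N onto the pawl to check it was holding. Nothing went near the molcajete, jar or spoon holder, though I didn't re-measure where they stand.

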